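Make up two flower-tea kits

TASK

Make up the two tea kits on the packing bench. Gift kit: stand the square tin in the wooden box, pushed snug into the corner with the brass fittings, and only then pack the carton upright beside it, one broad side flat against the tin and a narrow side against the same long wall that the tin touches. Tasting kit: on the round steel tray stand the squat jar in the middle of the larger cork coaster and the cup in the middle of the smaller one; leave the tall jar and the round tin where they are.

Things in the scene. Friction and masses are not known exactly. Their poses are not given: they have to be found in the camera images.
- square_tin: Closed bare-steel tea tin with flat sides, 56 x 56 mm and 85 mm high, about 0.15 kg, standing loose in the stock. Origin at the centre of its underside, z up, x and y square to its sides.
- carton: Closed brown cardboard carton, 40 mm along its own x, 56 mm along its own y, 72 mm high, about 0.09 kg, with a paper strip across the top along its x. Its broad sides (56 mm wide) face its +x and -x, its narrow sides (40 mm wide) face +y and -y. Stands loose in the stock. Origin at the centre of its underside, z up.
- squat_jar: The lower, wider one of the two closed round glass jars with wooden lids: 66 mm across, 72 mm high in all, the top 16 mm being the 58 mm wide lid, the glass straight-sided up to 42 mm; about 0.2 kg. Stands loose in the stock. Origin at the centre of its underside, z up.
- cup: White porcelain cup without a handle, open at the top, 60 mm high, 62 mm across at the rim, 50 mm at the foot, wall 4 mm, about 0.13 kg. Stands upright, loose, in the stock. Origin at the centre of its underside, z up.
- tall_jar: The taller, slimmer glass jar with a wooden lid, 54 mm across, 110 mm high, loose. Not part of either kit; stays where it is. Origin at the centre of its underside.
- round_tin: Round bare-steel tin, 60 mm across, 85 mm high, loose. Not part of either kit; stays where it is. Origin at the centre of its underside.
- gift_box: Open wooden box, fixed, at any yaw: outside 172 (x) x 104 (y) x 32 mm high; walls and floor 6 mm thick, inside 160 x 92 mm. Origin: centre of its underside, z up. The brass-fitted corner is at its +x, +y; the long wall ending there is the one at +y. In the box's frame the tin fully home has its centre at x 52, y 18 mm; the carton packed against it at x 4, y 18 mm, its own x along the box's x.
- steel_tray: Round shallow steel tray with a dark floor, fixed to the bench, 240 mm across, rim 18 mm high, floor 3 mm thick. Origin at the centre of its underside. The two cork coasters lie on its floor.
- big_coaster: Larger round cork coaster, 84 mm across, 4 mm thick, fixed on the tray's floor, top 7 mm above the bench. Origin at the centre of its underside.
- small_coaster: Smaller round cork coaster, 68 mm across, 4 mm thick, fixed on the tray's floor, top 7 mm above the bench, its centre 105 mm from that of the larger one. Origin at the centre of its underside.
Things that resemble listed ones, but are neither listed nor needed, are in the scene too. What is shaped like the cup but green or turquoise is not meant.

How it is judged (in metres and radians):
On the way, in this order (a step that is already met when the one before it is completed fails the run):
1. the square tin stands in the brass-fitted corner of the box, let go (x of square_tin in the frame of gift_box between 0.044 and 0.056 m and y of square_tin in the frame of gift_box between 0.01 and 0.022 m and z of square_tin in the frame of gift_box below 0.01 m and (angle between the x axis of square_tin and the x axis of gift_box, either way round below 0.15 rad or angle between the x axis of square_tin and the y axis of gift_box, either way round below 0.15 rad) and angle between square_tin's own z axis and vertical below 0.1 rad and linear speed of square_tin below 0.02 m/s and contact force between the fingers and square_tin below 0.2 N), for 0.2 s.
2. after that, the carton stands packed against the tin and the long wall, let go (y of carton in the frame of gift_box between 0.01 and 0.022 m and x of carton in the frame of gift_box below 0.01 m and z of carton in the frame of gift_box below 0.01 m and horizontal distance between carton and square_tin below 0.056 m and angle between the x axis of carton and the x axis of gift_box, either way round below 0.15 rad and angle between carton's own z axis and vertical below 0.1 rad and linear speed of carton below 0.02 m/s and contact force between the fingers and carton below 0.2 N), for 0.2 s.
At the end, for the whole second after the job is handed in: Tin upright on the box floor, within 8 mm of both walls of the brass corner; carton upright on the floor, within 8 mm of the same long wall and of the tin, broad side to it; both square within 0.15 rad. Squat jar and cup upright on the larger and smaller coaster, within 12 mm of centre. All at rest (x of square_tin in the frame of gift_box between 0.044 and 0.056 m and y of square_tin in the frame of gift_box between 0.01 and 0.022 m and z of each of square_tin, carton in the frame of gift_box below 0.01 m and (angle between the x axis of square_tin and the x axis of gift_box, either way round below 0.15 rad or angle between the x axis of square_tin and the y axis of gift_box, either way round below 0.15 rad) and angle between each of square_tin, carton, squat_jar, cup's own z axis and vertical below 0.1 rad and linear speed of each of square_tin, carton, squat_jar, cup below 0.02 m/s and y of carton in the frame of gift_box between 0.01 and 0.022 m and x of carton in the frame of gift_box below 0.01 m and horizontal distance between carton and square_tin below 0.056 m and angle between the x axis of carton and the x axis of gift_box, either way round below 0.15 rad and horizontal distance between squat_jar and big_coaster below 0.012 m and z of squat_jar in the frame of big_coaster below 0.009 m and horizontal distance between cup and small_coaster below 0.012 m and z of cup in the frame of small_coaster below 0.009 m); the robot touches nothing.
It fails at once if the tall jar is moved by more than 30 mm (distance of tall_jar from where it was at the start of the episode above 0.03 m).
It fails at once if the round tin is moved by more than 30 mm (distance of round_tin from where it was at the start of the episode above 0.03 m).
It also fails if it takes over 102 s, if anything falls off the work surface, if the arm or the gripper's body presses on something with over 40 N, if the wrist force passes 120 N, or if a joint passes its speed limit or range.

ROBOT

A 6-joint arm with a two-finger parallel gripper is mounted at the origin on the work surface. World frame = base frame: x ahead of the robot, y to its left, z up, the work surface at z = 0. Lengths are in mm, angles in rad, forces in N, time in s.
With the tool pointing down it reaches from about 275 to 825 mm from the base axis. Payload 4.9 kg.
Tool frame: the origin (TCP) lies at the very end of the fingers, on their centre line; the grasp point (between the pads) lies 19 mm behind it; z points along the fingers, y is the direction in which the jaws open and shut (so a half turn about z gives the same grasp; the last joint's range is limited). The gripper opens to 85 mm and grips with 20 to 120 N. Pads are 22 mm wide; open, the fingers measure 114 mm over their backs; the gripper's body (76 mm by 85 mm) begins 54 mm behind the grasp point. The pads swing forward as they close: fully open they stand 13 mm farther back than shut.
Start: joints at [-1.361, 0.326, -0.193, 1.052, 0, 1.437], TCP at [185.399, -517.828, 231.281] pointing down, gripper open.
Joint ranges: [-2.65, 2.65], [-0.97, 1.79], [-1.3, 1.35], [-1.93, 2.1], [-1.47, 1.37], [-3.14, 3.14]. Speed limits (rad/s): [2.57, 2.57, 3.14, 3.14, 3.14, 3.14].

INTERFACE

Orientations are given as [roll, pitch, yaw] about the fixed x, y, z axes, in that order (R = Rz(yaw) Ry(pitch) Rx(roll)).
In Python, from bench import bot, solve_ik, imaging gives the robot as it stands. Calls block until the motion is done:
- bot.move_ptp(position, orientation): joint-space move of the TCP to a pose.
- bot.movel(position, rot=None, max_speed=150, threshold=None): straight line of the TCP; rot=None keeps the orientation; max_speed is the mean speed in mm/s. With threshold (N) it stops when the force on the tool has changed by that much, and returns True; else False.
- bot.move_j(angles): joint-space move.
- bot.grip(opening, effort=None): opening from 0.0 (shut) to 1.0 (fully open); effort is the grip in N (None keeps the last); returns when the fingers have stopped.
- bot.dwell(seconds).
- solve_ik(position, orientation): joint angles nearest the present ones, or None.
- bot.get_state(): the state.
- imaging.capture(name): name is "scene" or "top" or "wrist"; returns the picture (420x560x3 uint8, blue, green, red); there is no depth.
- imaging.camera_model(name): a dict with "K" (3x3 intrinsics, pixels), "position" and "rotation" of the camera in the world. Camera axes: x right, y up, looking along -z (the intrinsics and any distortion apply to the point x, -y, -z); pixel columns grow to the right and rows downward; lengths in mm; the calibration is good to about 2 mm. A picture is of the moment at which its call begins: read the wrist's pose just before it. camera_model takes no time and is no camera call; for the wrist camera it gives the pose at the moment of the call.
A pose or a line that the arm cannot do raises bot.IKError and nothing moves.
- bot.sign_off(): hands the job in, once; it reports no verdict.
The state is a dict: "t": time; "qpos": joint angles; "joint_velocities": joint speeds; "effort": joint torques, N m; "tcp_pos": TCP position; "orientation": TCP orientation; "contact_force": force on the tool from outside, world axes, zero at the start; "wrist_torque": the same for the moment, N m; "opening": opening from 0.0 (shut) to 1.0 (fully open).
Only numpy, scipy, OpenCV 4.12 (cv2) and the standard library are available. Lean on these libraries where they do the work, as an engineer would, in place of code of your own. Each camera call takes 0.05 s, during which the arm holds its last target.

## Working session

There is one attempt and no reset: what is moved stays moved. The work goes in short steps, each a Python script; the robot and the scene stay as the last script left them, time stands still between calls to the robot, and variables do not carry over. Pictures are saved under pics/ and viewed, and the job is handed in when it is done.

```bash
ls; mkdir -p pics
python3 - <<'E'
from bench import bot, solve_ik, imaging
import cv2
for n in ["scene","top","wrist"]:
    cv2.imwrite(f"pics/{n}0.png",imaging.capture(n)); m=imaging.camera_model(n); print(n,m)
print(bot.get_state())
E
```

```text
pics
scene {'K': array([[403.4685239 ,   0.        , 277.29883634],
       [  0.        , 403.4685239 , 205.03220941],
       [  0.        ,   0.        ,   1.        ]]), 'position': array([ 923.9925139 , -593.0480651 ,  809.78066716]), 'rotation': array([0.71232055, 0.0107785 , 0.49619127])}
top {'K': array([[429.58574275,   0.        , 283.25537075],
       [  0.        , 429.58574275, 207.35670462],
       [  0.        ,   0.        ,   1.        ]]), 'position': array([426.49046656, -13.99689269, 997.6598641 ]), 'rotation': array([ 0.15163483,  0.007772  , -1.54753247])}
wrist {'K': array([[307.60637414,   0.        , 273.35969277],
       [  0.        , 307.60637414, 210.87400323],
       [  0.        ,   0.        ,   1.        ]]), 'position': array([ 253.7681556 , -493.13345763,  372.7922394 ]), 'rotation': array([-2.92038215e-01,  9.34380406e-04, -1.22701516e+00])}
{'t': 0.15, 'qpos': array([-1.36119549e+00,  3.26767715e-01, -1.93337079e-01,  1.05195925e+00,
        2.21574925e-05,  1.43661078e+00]), 'joint_velocities': array([ 0.00070437, -0.00273057,  0.00294974, -0.00096985,  0.00224043,
        0.00104999]), 'effort': array([-1.06485136e-04, -4.43706465e+01,  2.62662649e+01,  1.05296812e-02,
       -1.68241563e-04, -5.90534512e-06]), 'tcp_pos': array([ 185.31757523, -517.39923684,  230.69141013]), 'orientation': array([-3.14033929e+00, -1.91557777e-04,  3.43786250e-01]), 'contact_force': array([ 0.01428676, -0.03346583, -0.10705838]), 'wrist_torque': array([-0.00514107,  0.01907477,  0.06657846]), 'opening': 1.0010122927668592}
```

View pics/top0.png

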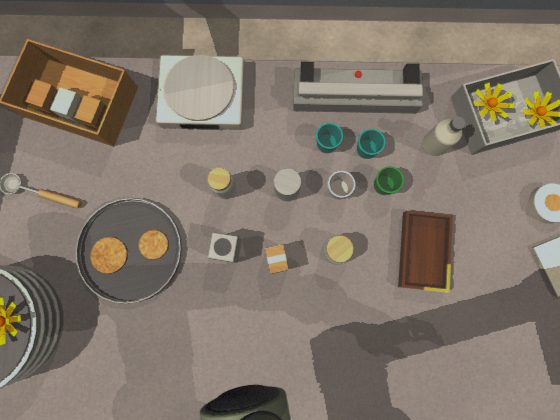

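View pics/scene0.png

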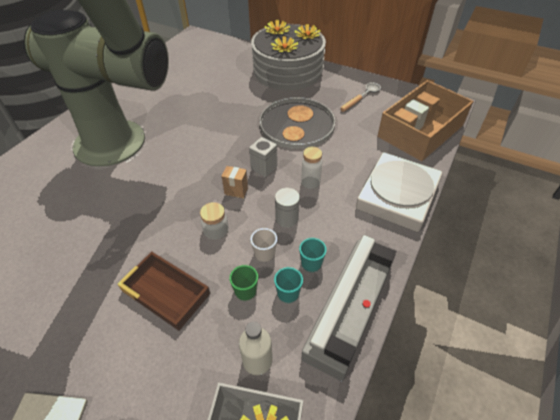

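View pics/wrist0.png

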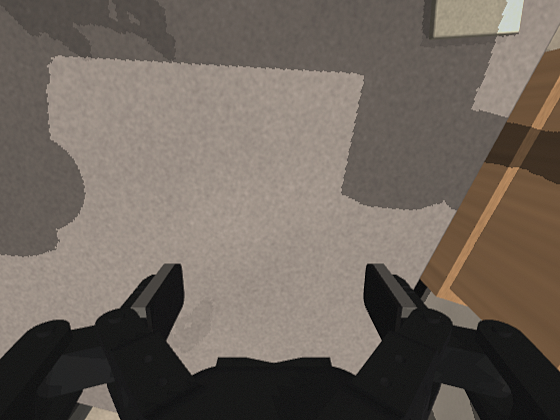

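Candidates, by top-view pixel:
- **Square tin:** (223,247) is flat-sided. The round tin at (287,183) looks similar.
- **Carton:** (277,259) is brown with a strip. The blocks in the far wooden box at (40,95) and (89,107) look similar.
- **Squat jar:** (340,249) is wide-lidded. The tall jar at (219,181) looks similar.
- **Cup:** (341,185) is white. The green cup at (388,180), the teal cups at (329,137) and (371,143), and the egg dish at (552,203) look similar.
- **Gift box:** (427,250) has the brass corner at (448,289). The wooden crate at (70,92) looks similar.
- **Tray:** (130,250).

Next is the close crop to check these choices.

Run:
```python
import cv2
a=cv2.imread('pics/top0.png')
cv2.imwrite('pics/c1.png',cv2.resize(a[160:310,200:460],None,fx=3,fy=3,interpolation=cv2.INTER_CUBIC))
cv2.imwrite('pics/c2.png',cv2.resize(a[190:310,70:190],None,fx=4,fy=4,interpolation=cv2.INTER_CUBIC))
```

```text
(no output)
```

View pics/c1.png

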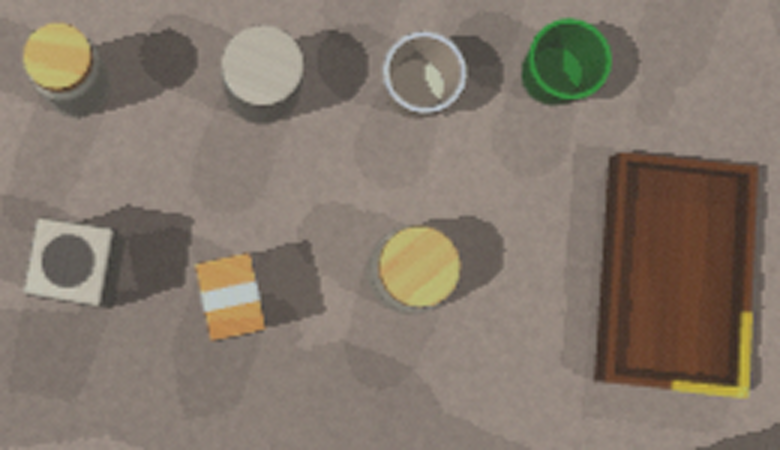

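View pics/c2.png

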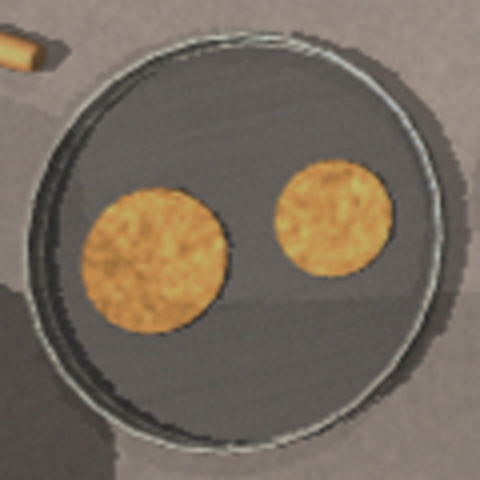

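The crop confirms the choices: flat-sided tin, brown carton with its strip, wide-lid jar, plain white cup, and one brass corner at the box's lower right. Now I'll measure them.

```bash
cat > h.py <<'E'
from bench import bot, solve_ik, imaging
import cv2, numpy as np
from scipy.spatial.transform import Rotation as Ro
def ray(m,uv,z):
    uv=np.atleast_2d(np.asarray(uv,float)); K=m['K']
    d=np.c_[(uv[:,0]-K[0,2])/K[0,0],-(uv[:,1]-K[1,2])/K[1,1],-np.ones(len(uv))]
    d=Ro.from_euler('xyz',m['rotation']).apply(d); p=np.asarray(m['position'])
    return (p+d*((z-p[2])/d[:,2])[:,None])[:,:2]
def fitcircle(p):
    A=np.c_[2*p,np.ones(len(p))]; s=np.linalg.lstsq(A,(p**2).sum(1),rcond=None)[0]
    return s[:2],np.sqrt(s[2]+s[:2]@s[:2])
def blobs(mask,amin=60):
    cs,_=cv2.findContours(mask.astype(np.uint8),cv2.RETR_EXTERNAL,cv2.CHAIN_APPROX_NONE)
    return [c[:,0,:] for c in cs if cv2.contourArea(c)>amin]
E
python3 - <<'E'
from h import *
m=imaging.camera_model('top'); a=cv2.imread('pics/top0.png'); hsv=cv2.cvtColor(a,cv2.COLOR_BGR2HSV)
H,S,V=cv2.split(hsv)
print('hsv tin',hsv[240,215],'lid',hsv[249,340],'strip',hsv[259,277],'cup',hsv[175,336],'cork',hsv[250,105],'box',hsv[250,427],'brass',hsv[289,440],'bench',hsv[330,250])
for nm,box,z,mk in [('coast',(90,190,200,300),7,(S>110)&(H<25)),('lid',(320,230,365,270),72,(S>100)&(H>18)&(H<35)),('carton',(260,240,295,280),72,((S>120)|(V>190))),('cup',(325,168,358,202),60,None),('box',(390,200,465,300),32,(S>80))]:
    if mk is None: continue
    w=np.zeros(mk.shape,bool); x0,y0,x1,y1=box; w[y0:y1,x0:x1]=True
    for b in blobs(mk&w):
        P=ray(m,b,z); c,r=fitcircle(P); rect=cv2.minAreaRect(P.astype(np.float32))
        print(nm,b.mean(0).round(1),'circ',c.round(1),r.round(1),'rect',np.round(rect[0],1),np.round(rect[1],1),round(rect[2],1))
# hand corners in c1
f=lambda U:(np.array(U,float)+.5)/3-.5+[200,160]
for nm,U,z in [('tin',[(40,220),(114,229),(102,306),(26,292)],85),('carton',[(197,264),(249,253),(265,330),(212,341)],72),('box',[(612,151),(765,164),(748,397),(596,381)],32)]:
    P=ray(m,f(U),z); print(nm,P.round(1).tolist(),P.mean(0).round(1),np.linalg.norm(np.roll(P,-1,0)-P,axis=1).round(1))
# cup rim circle manual
P=ray(m,f([(383,72),(467,72),(425,32),(425,113)]),60); print('cup',fitcircle(P))
P=ray(m,f([(379,267),(461,267),(420,226),(420,308)]),72); print('lidman',fitcircle(P))
P=ray(m,f([(24,57),(91,57),(57,23),(57,91)]),110); print('tall',fitcircle(P))
P=ray(m,f([(222,66),(303,66),(262,26),(262,107)]),85); print('round',fitcircle(P))
E
```

```text
hsv tin [ 21  26 183] lid [ 25 106 186] strip [ 93  13 195] cup [ 17  39 104] cork [ 17 156 190] box [ 11 147 104] brass [ 25 170 186] bench [ 12  34 150]
coast [108.4 254.8] circ [459.  397.2] 40.7 rect [459.3 397. ] [80.2 81.6] 1.3
coast [153. 244.] circ [485.4 295.9] 32.8 rect [485.6 295.9] [65.2 64.8] 3.7
lid [337.8 245.4] circ [ 483.  -124.9] 23.4 rect [ 486.7 -121.4] [40.6 56. ] 39.8
carton [277.1 262.8] circ [445.3   6. ] 17.0 rect [446.6   6.1] [33.4 38.2] 14.3
carton [274.4 250.3] circ [474.2  13. ] 15.0 rect [474.4  12.4] [18.2 38. ] 13.4
box [425.5 251.3] circ [ 482.5 -324.8] 80.0 rect [ 483.2 -323.5] [113.  173.2] 85.3
tin [[507.1, 144.8], [501.9, 92.0], [447.5, 98.3], [456.1, 152.3]] [478.2 121.8] [53.1 54.8 54.7 51.6]
carton [[479.2, 33.0], [488.0, -4.1], [433.6, -16.8], [425.0, 20.7]] [456.4   8.2] [38.1 55.8 38.4 55.6]
box [[573.8, -276.1], [566.4, -391.0], [393.5, -372.2], [402.4, -261.1]] [ 484.  -325.1] [115.1 174.  111.4 172. ]
cup (array([ 625.48748144, -131.30130852]), np.float64(30.876472843567015))
lidman (array([ 480.88936134, -126.62834696]), np.float64(29.274220052020635))
tall (array([620.39228778, 133.68413548]), np.float64(24.07499110997246))
round (array([622.06492126, -10.825342  ]), np.float64(29.58774206652033))
```

```bash
cat >> h.py <<'E'
def snap(name,fn):
    m=imaging.camera_model(name); a=imaging.capture(name); cv2.imwrite(fn,a); np.savez(fn+'.npz',**m); return m,a
def load(fn): return {k:v for k,v in np.load(fn+'.npz').items()}
def st(): 
    s=bot.get_state(); print('t',round(s['t'],2),'tcp',s['tcp_pos'].round(1),'yaw',np.degrees(s['orientation'][2]).round(1),'op',round(s['opening'],3),'F',s['contact_force'].round(1),flush=True); return s
D=lambda deg:[np.pi,0,np.radians(deg)]
E
python3 - <<'E'
from h import *
bot.move_ptp([455,-325,260],D(-6.2)); st(); snap('wrist','pics/wbox.png')
bot.move_ptp([470,122,260],D(-7.5)); st(); snap('wrist','pics/wtin.png')
E
```

```text
t 1.41 tcp [ 454.6 -325.5  259.8] yaw -6.2 op 1.0 F [ 1.1 -0.2 -0.6]
t 5.91 tcp [470.  121.9 260. ] yaw -7.5 op 0.998 F [ 0.3 -0.1  0.2]
```

View pics/wbox.png

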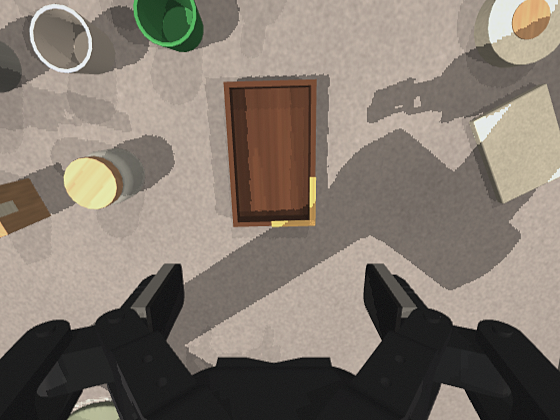

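View pics/wtin.png

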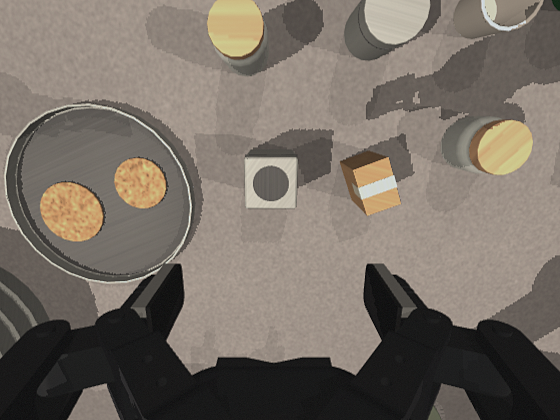

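The wrist views show the box with corners near (224,82), (316,80), (316,226), (235,227) and brass at lower right. The tin top spans about (245–297, 157–209), with the carton beside it at (372,187).

Run:
```python
from h import *
for fn,x0,y0,x1,y1,s in [('wbox',210,65,330,240,4),('wtin',230,140,420,225,4)]:
    a=cv2.imread(f'pics/{fn}.png')[y0:y1,x0:x1]; s=3.4 if fn=='wbox' else 4
    cv2.imwrite(f'pics/{fn}_c.png',cv2.resize(a,None,fx=s,fy=s,interpolation=cv2.INTER_NEAREST))
```

```text
(no output)
```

View pics/wbox_c.png

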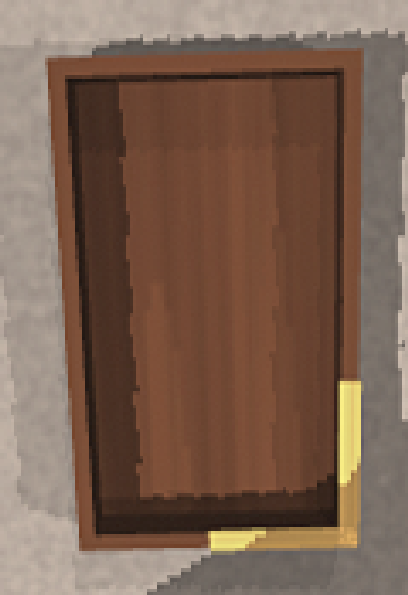

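View pics/wtin_c.png

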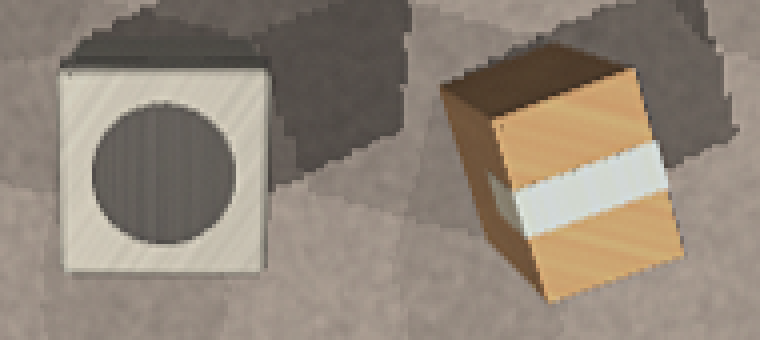

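Run:
```python
from h import *
def rep(nm,fn,U,s,o,z):
    P=ray(load(fn),np.array(U,float)/s+o-.5,z); e=np.roll(P,-1,0)-P
    print(nm,P.round(1).tolist(),'c',P.mean(0).round(1),'len',np.linalg.norm(e,axis=1).round(1),'ang',np.degrees(np.arctan2(e[:,1],e[:,0])).round(1)); return P
B=rep('box','pics/wbox.png',[(48,58),(364,50),(359,548),(80,550)],3.4,[210,65],32)
rep('boxin','pics/wbox.png',[(67,77),(344,71),(339,525),(97,534)],3.4,[210,65],32)
rep('tin','pics/wtin.png',[(61,69),(269,69),(267,270),(64,271)],4,[230,140],85)
rep('carton','pics/wtin.png',[(493,120),(633,69),(685,256),(550,302)],4,[230,140],72)
# lid from both wrist views, coasters
for fn,bx,z,mk in [('wbox',(55,145,135,220),72,'y'),('wtin',(465,110,545,185),72,'y'),('wtin',(30,150,185,250),7,'c')]:
    a=cv2.imread(f'pics/{fn}.png'); H,S,V=cv2.split(cv2.cvtColor(a,cv2.COLOR_BGR2HSV)); w=np.zeros(H.shape,bool); w[bx[1]:bx[3],bx[0]:bx[2]]=1
    for b in blobs(w&(S>85)&(V>110)):
        c,r=fitcircle(ray(load(f'pics/{fn}.png'),b,z)); print(fn,b.mean(0).round(0),c.round(1),r.round(1))
```

```text
box [[571.8, -283.1], [563.0, -386.3], [390.8, -372.6], [401.4, -268.6]] c [ 481.8 -327.7] len [103.5 172.8 104.6 171.1] ang [-94.9 175.5  84.2  -4.9]
boxin [[565.4, -288.5], [557.4, -379.3], [400.7, -365.9], [407.0, -275.8]] c [ 482.6 -327.4] len [ 91.2 157.3  90.3 159. ] ang [-95.1 175.1  86.   -4.6]
tin [[508.7, 145.8], [501.8, 93.1], [448.7, 99.4], [455.6, 153.4]] c [478.7 122.9] len [53.2 53.4 54.4 53.7] ang [-97.5 173.2  82.8  -8.2]
carton [[478.7, 34.0], [487.4, -3.8], [433.7, -16.8], [425.1, 21.0]] c [456.2   8.6] len [38.7 55.3 38.8 55.1] ang [ -76.9 -166.3  102.7   13.6]
wbox [ 73. 183.] [ 477.4 -116.6] 14.2
wbox [107. 176.] [ 481.5 -132.7] 26.0
wtin [495. 141.] [ 482.8 -120.4] 25.6
wtin [ 71. 211.] [458.2 396.5] 40.9
wtin [140. 183.] [484.7 295.1] 32.9
```

Top and wrist measurements agree within about 2 mm. Box centre is (482,-327.5) at yaw 175°, and the tin is at (478.5,122.5). Picking the tin now.

```bash
cat >> h.py <<'E'
BC=np.array([482,-327.5]); BY=np.radians(175)
def b2w(x,y): c,s=np.cos(BY),np.sin(BY); return BC+[c*x-s*y,s*x+c*y]
def w2b(p): c,s=np.cos(BY),np.sin(BY); d=np.asarray(p)[:2]-BC; return np.array([c*d[0]+s*d[1],-s*d[0]+c*d[1]])
E
python3 - <<'E'
from h import *
bot.movel([478.5,122.5,120],D(-7.5),max_speed=250)
bot.movel([478.5,122.5,40],max_speed=150)
bot.grip(0.0,40); st()
bot.movel([478.5,122.5,185],max_speed=200); st()
p=b2w(47.5,13.5); bot.movel([*p,185],D(-5),max_speed=280); st(); print(p,w2b(bot.get_state()['tcp_pos']))
snap('wrist','pics/w1.png'); snap('top','pics/t1.png')
E
```

```text
t 7.73 tcp [479.7 122.7  41.2] yaw -7.5 op 0.653 F [-1.3  1.5  4.9]
t 8.61 tcp [477.6 122.4 183.9] yaw -7.5 op 0.648 F [-0.2 -0.7 -1.9]Traceback (most recent call last):
  File "<stdin>", line 6, in <module>
bench.IKError: the arm cannot follow that straight line within its joint ranges
```

Run:
```python
from h import *
print(bot.get_state()['qpos'].round(2)); p=b2w(47.5,13.5)
for y in (-5,175,85,-95): print(p,y,[None if (q:=solve_ik([*p,z],D(y))) is None else q.round(2) for z in(185,45)])
```

```text
[ 0.1   0.26 -0.41  0.9  -0.   -2.91]
[ 433.50414931 -336.80873064] -5 [array([-0.79,  0.36, -0.27,  0.94,  0.  ,  2.43]), array([-0.79,  0.52, -0.43,  0.62,  0.  ,  2.43])]
[ 433.50414931 -336.80873064] 175 [array([-0.79,  0.36, -0.27,  0.94,  0.  , -0.71]), array([-0.79,  0.52, -0.43,  0.62,  0.  , -0.71])]
[ 433.50414931 -336.80873064] 85 [array([-0.79,  0.36, -0.27,  0.94,  0.  ,  0.86]), array([-0.79,  0.52, -0.43,  0.62,  0.  ,  0.86])]
[ 433.50414931 -336.80873064] -95 [array([-0.79,  0.36, -0.27,  0.94,  0.  , -2.28]), array([-0.79,  0.52, -0.43,  0.62,  0.  , -2.28])]
```

Run:
```python
from h import *
p=b2w(47.5,13.5); bot.move_ptp([*p,185],D(-95)); st(); print(p,w2b(bot.get_state()['tcp_pos']))
snap('wrist','pics/w1.png'); snap('top','pics/t1.png')
```

```text
t 10.3 tcp [ 433.9 -335.8  184.9] yaw -94.9 op 0.649 F [-0.  -0.4 -1.6]
[ 433.50414931 -336.80873064] [47.19828604 12.44738096]
```

View pics/w1.png

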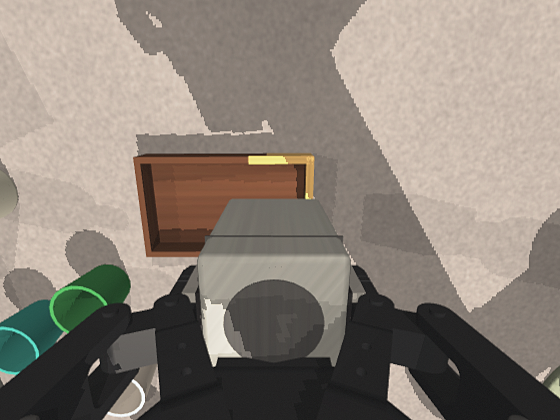

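The tin is held straight above the box, with the brass corner at (310,158) ahead of it. Lowering and pushing it home.

Run:
```python
from h import *
p=b2w(46.5,12.5)
print(bot.movel([*p,62],max_speed=140,threshold=12)); st()
print(bot.movel([*p,43.5],max_speed=35,threshold=5)); s=st(); z=s['tcp_pos'][2]+0.5
for g in [(60,12.5),None]:
    c=w2b(bot.get_state()['tcp_pos'])
    g=g or (c[0],26)
    print(bot.movel([*b2w(*g),z],max_speed=30,threshold=8)); s=st(); print(w2b(s['tcp_pos']).round(1))
snap('wrist','pics/w2.png')
```

```text
False
t 11.43 tcp [ 435.2 -336.4   62.8] yaw -95.0 op 0.654 F [ 0.3  0.5 -1.7]
True
t 11.88 tcp [ 434.8 -336.    47. ] yaw -95.0 op 0.649 F [-1.2 -0.1  4.4]
True
t 12.19 tcp [ 430.2 -335.7   47. ] yaw -95.0 op 0.65 F [ 1.6 -1.6  1.1]
[50.9 12.7]
True
t 12.53 tcp [ 429.6 -341.5   47.1] yaw -94.9 op 0.654 F [1.3 1.1 3.5]
[51.  18.5]
```

View pics/w2.png

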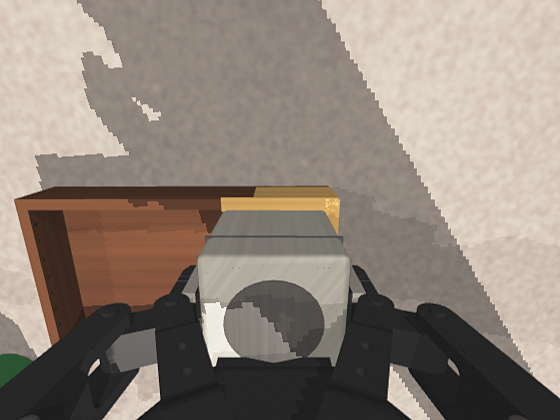

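The tin is home at (51,18.5) in the box frame. Releasing it and fetching the carton.

Run:
```python
from h import *
bot.grip(1.0); bot.dwell(0.3)
q=bot.get_state()['tcp_pos']; bot.movel([q[0],q[1],185],max_speed=180); st(); snap('wrist','pics/w3.png')
bot.move_ptp([456.3,8.5,150],D(103.2)); st()
bot.movel([456.3,8.5,36],max_speed=160); bot.grip(0.0,25); st()
bot.movel([456.3,8.5,175],max_speed=180)
p=b2w(-5,12.5); bot.move_ptp([*p,175],D(175)); st(); snap('wrist','pics/w4.png')
```

```text
t 14.21 tcp [ 429.3 -340.1  184. ] yaw -94.8 op 1.003 F [-0.6  0.4  0.3]
t 17.18 tcp [456.4   8.3 150. ] yaw 103.2 op 0.999 F [ 0.2 -0.   0.7]
t 18.43 tcp [457.2   8.4  36.9] yaw 103.2 op 0.647 F [-0.6 -0.1  6.1]
t 20.97 tcp [ 485.8 -339.6  174.5] yaw 175.0 op 0.654 F [ 0.1  0.5 -1. ]
```

View pics/w3.png

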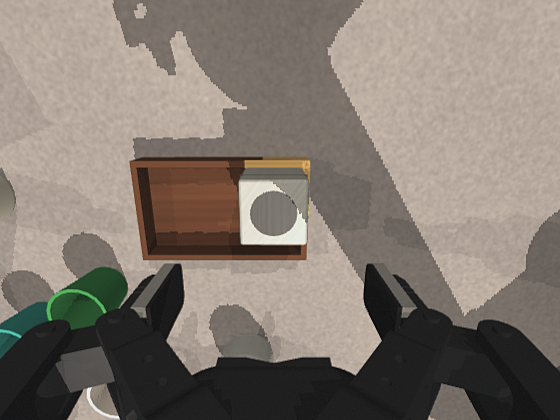

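View pics/w4.png

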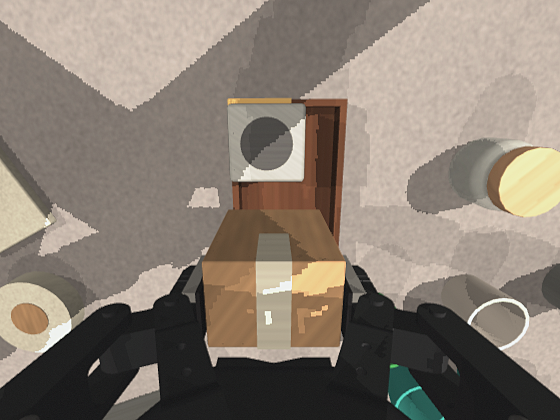

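w3 shows the tin square in the brass corner at (273,210). w4 shows the carton held squarely behind it, strip along the box's x. Lowering the carton.

Run:
```python
from h import *
p=b2w(-6,12.5)
print(bot.movel([*p,58],max_speed=140,threshold=12)); st()
print(bot.movel([*p,39.5],max_speed=35,threshold=5)); s=st(); z=s['tcp_pos'][2]+0.3
for g in [(14,12.5),None]:
    c=w2b(bot.get_state()['tcp_pos'])
    g=g or (c[0],26)
    print(bot.movel([*b2w(*g),z],max_speed=30,threshold=6)); s=st(); print(w2b(s['tcp_pos']).round(1))
bot.grip(1.0); bot.dwell(0.3)
q=bot.get_state()['tcp_pos']; bot.movel([q[0],q[1],175],max_speed=180); st(); snap('wrist','pics/w5.png'); snap('top','pics/t5.png')
```

```text
False
t 22.0 tcp [ 487.5 -340.9   58.8] yaw 175.0 op 0.654 F [ 1.1  0.1 -1.2]
True
t 22.46 tcp [ 487.  -340.7   42.6] yaw 175.0 op 0.652 F [-0.1  0.2  2.6]
True
t 22.88 tcp [ 478.6 -339.7   42.8] yaw 175.0 op 0.649 F [ 2.8 -0.1 -1.1]
[ 2.4 12.5]
True
t 23.08 tcp [ 478.6 -340.1   42.6] yaw 175.1 op 0.656 F [ 0.1 -0.4  3.5]
[ 2.3 12.8]
t 24.68 tcp [ 478.4 -339.4  174.1] yaw 175.1 op 0.999 F [ 0.3 -0.6  0. ]
```

View pics/w5.png

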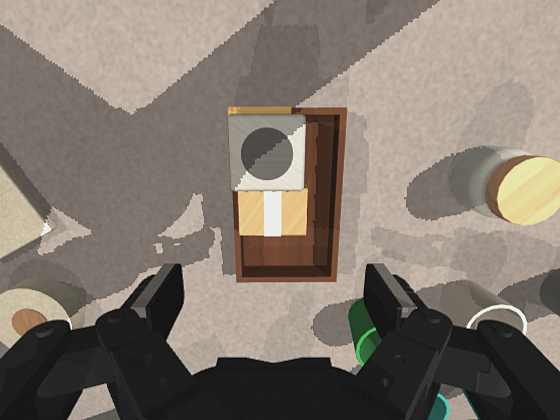

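View pics/t5.png

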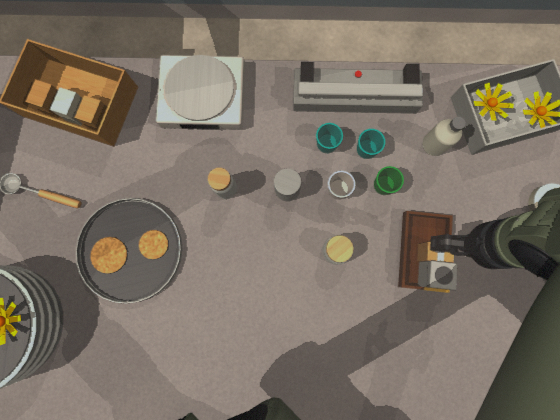

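The carton stands against the tin, but its push toward the long wall stopped early, so I'll measure the gap.

Run:
```python
from h import *
a=cv2.imread('pics/w5.png')[90:290,220:360]; cv2.imwrite('pics/w5c.png',cv2.resize(a,None,fx=3,fy=3,interpolation=cv2.INTER_NEAREST))
```

```text
(no output)
```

View pics/w5c.png

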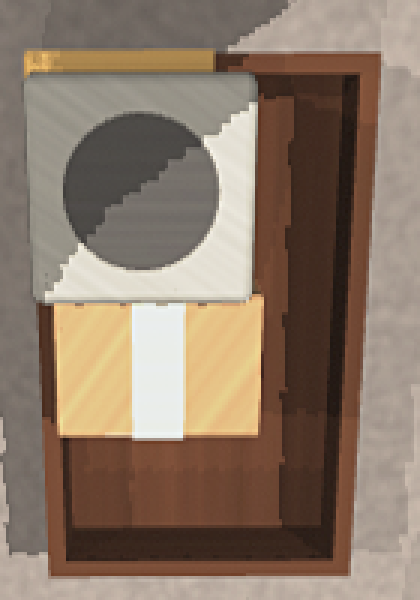

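Run:
```python
from h import *
def rep(nm,U,z):
    P=ray(load('pics/w5.png'),np.array(U,float)/3+[220,90]-.5,z); b=np.array([w2b(p) for p in P]); print(nm,b.round(1).tolist(),b.mean(0).round(1))
rep('tin',[(24,73),(258,73),(254,301),(35,303)],91)
rep('box',[(24,50),(382,54),(350,577),(49,577)],32)
rep('carton_back',[(60,439),(262,437)],78)
rep('carton_right',[(263,296)],78)
```

```text
tin [[79.3, 44.3], [79.3, -10.1], [25.1, -10.8], [24.5, 43.9]] [52.  16.8]
box [[86.4, 52.3], [85.5, -52.2], [-85.9, -53.1], [-85.9, 50.8]] [ 0.  -0.5]
carton_back [[-16.9, 40.2], [-16.3, -15.5]] [-16.6  12.4]
carton_right [[23.5, -14.5]] [ 23.5 -14.5]
```

The carton reads (3.3, 12.7) and the tin (52, 17), both in tolerance, but the carton still has a gap of about 5 mm to the long wall. I'll nudge it home with shut fingers.

Run:
```python
from h import *
bot.grip(0.0,20)
bot.move_ptp([*b2w(2,-36),150],D(85)); 
print(bot.movel([*b2w(2,-36),45],max_speed=150,threshold=10)); st()
print(bot.movel([*b2w(2,-28),45],max_speed=40,threshold=6)); st()
f=bot.movel([*b2w(2,-19),45],max_speed=20,threshold=6); s=st(); print(f,w2b(s['tcp_pos']).round(1))
bot.movel([*b2w(2,-34),45],max_speed=60); bot.movel([*b2w(2,-34),175],max_speed=180); st()
snap('wrist','pics/w6.png')
```

```text
False
t 27.85 tcp [ 483.7 -291.9   45.7] yaw 85.0 op -0.002 F [ 0.5 -0.7  0.9]
False
t 28.2 tcp [ 482.7 -300.1   45.6] yaw 85.0 op -0.0 F [-0.2 -0.5 -0. ]
t 28.59 tcp [ 481.4 -305.    44.6] yaw 85.0 op -0.001 F [-0.4  0.4  0.2]
True [  2.6 -22.4]
t 29.81 tcp [ 482.4 -293.1  174.1] yaw 85.0 op 0.002 F [-0.2  0.3 -0.4]
```

View pics/w6.png

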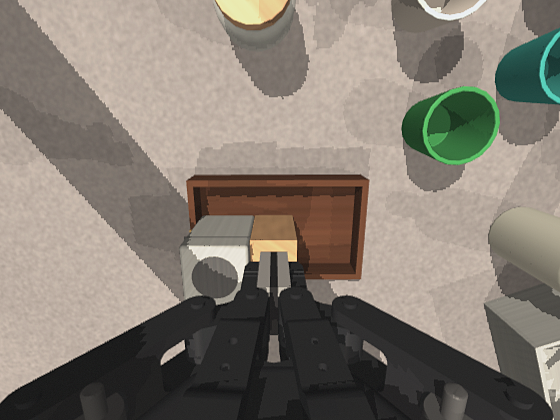

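The nudge stopped at the wall, which puts the carton centre near y≈16.6. Next is the squat jar, starting with a close look from above.

Run:
```python
from h import *
bot.grip(1.0)
bot.move_ptp([481,-127,230],D(-90)); st(); snap('wrist','pics/w7.png'); snap('top','pics/t7.png')
```

```text
t 33.14 tcp [ 481.  -127.1  230. ] yaw -90.0 op 1.0 F [ 0.5 -0.3  0.5]
```

View pics/w7.png

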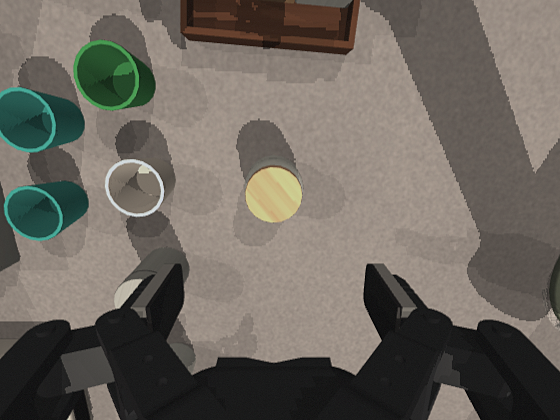

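Run:
```python
from h import *
a=cv2.imread('pics/w7.png'); H,S,V=cv2.split(cv2.cvtColor(a,cv2.COLOR_BGR2HSV)); w=np.zeros(H.shape,bool); w[150:235,235:315]=1
m=load('pics/w7.png')
for b in blobs(w&(S>70)&(V>110)):
    print(b.min(0),b.max(0),*fitcircle(ray(m,b,72)))
w[:]=0; w[150:226,95:175]=1
for b in blobs(w&(V>195)&(S<40),20): print('cup',b.min(0),b.max(0),*fitcircle(ray(m,cv2.convexHull(b)[:,0],60)))
a=cv2.imread('pics/t7.png'); H,S,V=cv2.split(cv2.cvtColor(a,cv2.COLOR_BGR2HSV)); w[:]=0; w[165:205,322:362]=1
for b in blobs(w&(V>170)&(S<40),20): print('cuptop',b.min(0),b.max(0),*fitcircle(ray(imaging.camera_model('top'),cv2.convexHull(b)[:,0],60)))
```

```text
[245 167] [301 221] [ 480.56865867 -127.51537484] 28.15176200472239
cup [105 160] [163 215] [ 624.53464295 -131.69447216] 29.940145473005867
cuptop [328 171] [354 196] [ 626.08475272 -130.91309686] 29.75816254674534
```

Run:
```python
from h import *
P=[480.8,-127.3]
bot.movel([*P,100],max_speed=200); print(bot.movel([*P,8],max_speed=110,threshold=15)); st()
bot.grip(0.0,40); s=st(); bot.movel([*P,180],max_speed=180)
T=[458.6,396.9]
bot.move_ptp([*T,180],D(-90)); st(); snap('wrist','pics/w8.png')
```

```text
False
t 35.02 tcp [ 481.4 -127.6    8.6] yaw -90.0 op 1.0 F [-0.   0.2  0.4]
t 35.37 tcp [ 481.3 -127.6    9.3] yaw -90.0 op 0.757 F [-1.1  1.2  9.2]
t 38.38 tcp [459.2 395.9 180. ] yaw -90.1 op 0.755 F [ 0.1 -1.6 -3.2]
```

View pics/w8.png

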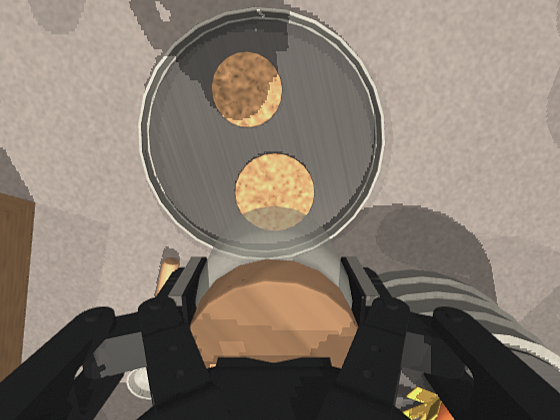

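The jar is held upright, and the larger coaster at (274,192) lies clear ahead. Lowering.

Run:
```python
from h import *
T=[458.6,396.9]
print(bot.movel([*T,30],max_speed=130,threshold=12)); st()
print(bot.movel([*T,12],max_speed=30,threshold=5)); s=st()
bot.grip(1.0); bot.dwell(0.2)
q=s['tcp_pos']; bot.movel([q[0],q[1],120],max_speed=130); bot.movel([q[0],q[1],200],max_speed=200); st(); snap('wrist','pics/w9.png')
C=[625.3,-131.3]
bot.move_ptp([*C,200],D(-90)); st(); snap('wrist','pics/w10.png'); snap('top','pics/t10.png')
```

```text
False
t 39.73 tcp [459.3 397.3  30.9] yaw -90.0 op 0.753 F [ 0.2 -0.  -2.1]
True
t 40.21 tcp [458.7 397.   16.4] yaw -90.0 op 0.759 F [-0.5  0.9  3.7]
t 42.26 tcp [458.3 396.7 198.8] yaw -90.0 op 0.994 F [-0.3  0.  -0.6]
t 44.31 tcp [ 625.4 -130.1  200. ] yaw -89.9 op 0.999 F [-0.2 -0.2 -0.6]
```

View pics/w9.png

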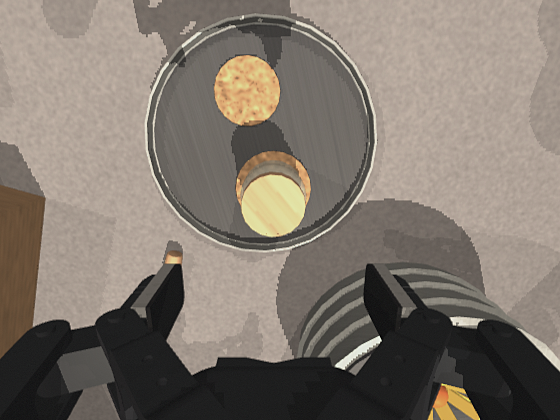

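View pics/w10.png

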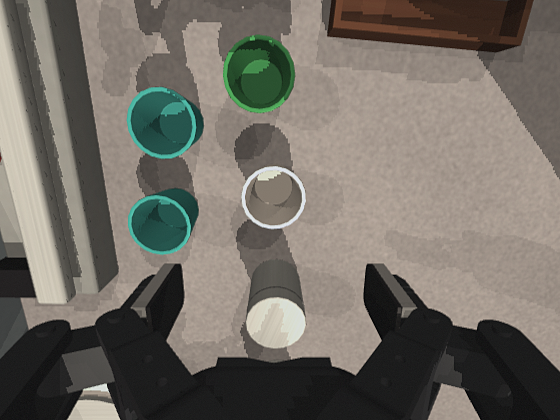

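View pics/t10.png

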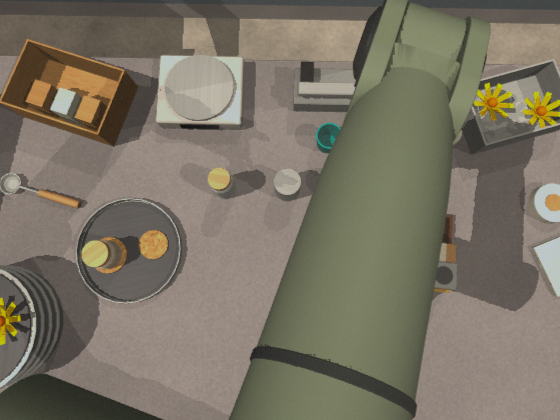

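The jar sits centred on the larger coaster. In w10 the white rim is at (274,197), with the green cup at (258,73), the teal cups at (162,122) and (160,224), and the round tin at (276,310).

Run:
```python
from h import *
a=cv2.imread('pics/w10.png'); H,S,V=cv2.split(cv2.cvtColor(a,cv2.COLOR_BGR2HSV)); w=np.zeros(H.shape,bool); w[155:232,232:315]=1
m=load('pics/w10.png')
bs=blobs(w&(V>195)&(S<40),20); b=max(bs,key=len); C,r=fitcircle(ray(m,cv2.convexHull(b)[:,0],60)); print(b.min(0),b.max(0),C,r)
assert np.linalg.norm(C-[625.3,-131.3])<4 and 28<r<33
C=(C+[625.3,-131.3])/2
bot.movel([*C,90],max_speed=180); print(bot.movel([*C,16],max_speed=100,threshold=12)); st()
bot.grip(0.0,25); s=st(); bot.movel([*C,190],max_speed=150); st()
T=[485,295.5]
bot.move_ptp([*T,190],D(-90)); st(); snap('wrist','pics/w11.png')
```

```text
[241 166] [305 228] [ 625.02532479 -131.69400604] 30.16101795422442
False
t 46.06 tcp [ 625.7 -131.7   16.6] yaw -90.0 op 1.0 F [ 0.4  0.1 -0.3]
t 46.42 tcp [ 625.9 -131.7   17.3] yaw -90.0 op 0.7 F [-1.2  0.6  5.9]
t 47.73 tcp [ 624.5 -131.3  188.8] yaw -90.0 op 0.699 F [-0.6 -0.5 -1.7]
t 49.38 tcp [485.8 294.7 190. ] yaw -90.1 op 0.701 F [-0.3 -1.6 -1. ]
```

View pics/w11.png

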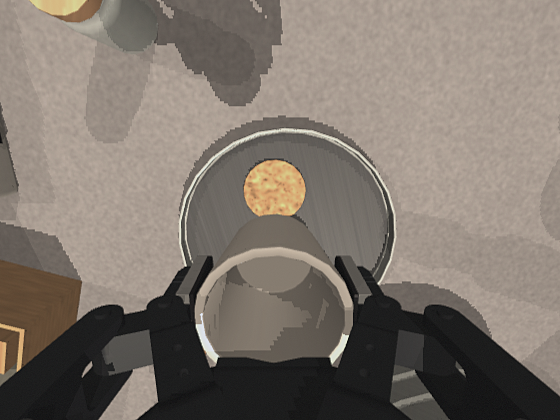

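The cup is held upright, and the small coaster is at (274,187). Placing it.

Run:
```python
from h import *
T=[485,295.5]
print(bot.movel([*T,38],max_speed=130,threshold=12)); st()
print(bot.movel([*T,20],max_speed=30,threshold=4)); s=st()
bot.grip(1.0); bot.dwell(0.2)
q=s['tcp_pos']; bot.movel([q[0],q[1],110],max_speed=120); bot.movel([q[0],q[1],230],max_speed=200); st(); snap('wrist','pics/w12.png')
bot.move_ptp([330,30,280],D(-90)); st(); snap('top','pics/t12.png'); snap('scene','pics/s12.png')
```

```text
False
t 50.75 tcp [485.7 295.8  38.8] yaw -90.0 op 0.696 F [ 0.5  0.1 -1.3]
True
t 51.24 tcp [485.  295.6  23.7] yaw -90.0 op 0.697 F [1.  0.7 1.7]
t 53.45 tcp [484.3 295.2 228.5] yaw -90.0 op 0.998 F [-0.2 -0.2  0.4]
t 54.69 tcp [330.8  30.2 280. ] yaw -90.0 op 0.999 F [ 0.5  0.5 -1. ]
```

View pics/w12.png

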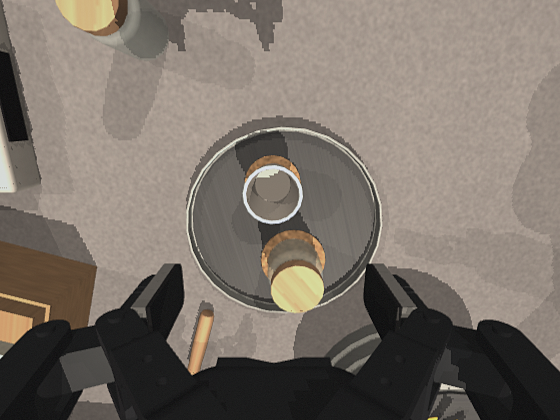

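View pics/t12.png

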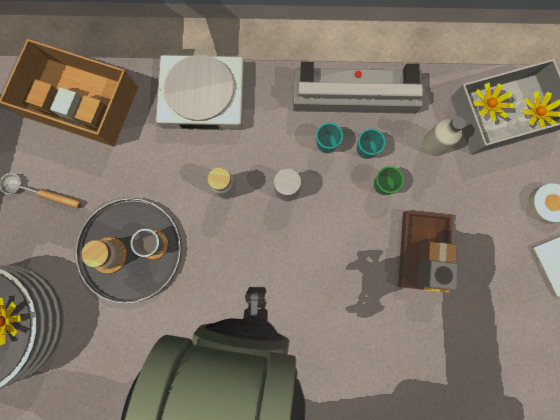

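View pics/s12.png

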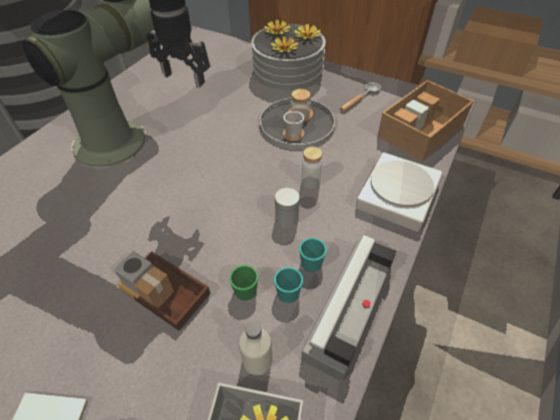

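Measuring the final state before handing in.

Run:
```python
from h import *
m=load('pics/w12.png'); a=cv2.imread('pics/w12.png'); H,S,V=cv2.split(cv2.cvtColor(a,cv2.COLOR_BGR2HSV)); w=np.zeros(H.shape,bool)
w[158:228,235:308]=1
b=max(blobs(w&(V>170)&(S<45),20),key=len); print('cup',fitcircle(ray(m,cv2.convexHull(b)[:,0],67)))
w[:]=0; w[266:315,265:330]=1
b=max(blobs(w&(S>70)&(V>140),20),key=len); print('lid',b.min(0),b.max(0),fitcircle(ray(m,b,79)))
t=cv2.imread('pics/t12.png')[200:305,390:470]; cv2.imwrite('pics/t12c.png',cv2.resize(t,None,fx=5,fy=5,interpolation=cv2.INTER_CUBIC))
```

```text
cup (array([484.15097208, 295.46809699]), np.float64(30.287759295832853))
lid [271 266] [323 312] (array([457.92476398, 396.5720963 ]), np.float64(27.951988362197074))
```

View pics/t12c.png

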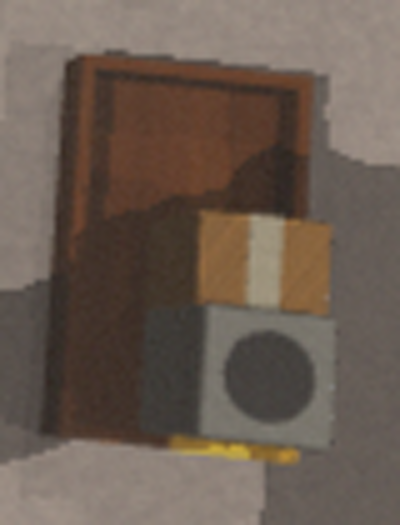

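Run:
```python
from h import *
m=load('pics/t12.png')
for nm,U,z in [('carton',[(201,212),(329,223),(328,315),(198,303)],78),('tin',[(205,305),(336,318),(331,446),(198,432)],91)]:
    P=ray(m,np.array(U,float)/5+[390,200]-.5,z); b=np.array([w2b(p) for p in P]); print(nm,b.round(1).tolist(),b.mean(0).round(1))
bot.dwell(0.3); st(); bot.sign_off()
```

```text
carton [[-16.3, -11.2], [-17.5, 43.1], [21.4, 44.7], [22.4, -10.2]] [ 2.5 16.6]
tin [[23.8, -11.5], [23.2, 43.1], [76.0, 43.6], [76.3, -11.3]] [49.8 16. ]
t 55.09 tcp [330.1  30.2 279.9] yaw -90.0 op 1.003 F [ 0.5 -0.2  1. ]
the job is handed in; nothing more can be done
```

Both kits are packed and I handed the job in at about 55 s of the 102 s allowed; no verdict is reported.

**Gift kit:** The tin went into the brass corner first, then the carton against it. The carton's first push toward the long wall stopped about 5 mm short, so I nudged it home with shut fingers. On my last check, in the box's frame:

| Item | Measured x, y (mm) | Target x, y (mm) |
|---|---|---|
| Tin | 50, 16 | 52, 18 |
| Carton | 2.5, 16.6 | 4, 18 |

Both stood square and upright. A close wrist view taken just before the nudge put the tin at (52, 17), so the views differ by about 2 mm, which is the stated calibration accuracy.

**Tasting kit:** The squat jar and the cup stand upright, each within about 1 mm of its coaster's centre.

The tall jar and the round tin appear unmoved in the final top view, though I did not re-measure them. The arm was clear of everything when I handed in.

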